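Clear and lever open the offcut bin's heavy flap

TASK

Open the heavy steel flap of the offcut bin: first slide the squat tin that stands on the flap sideways onto the bin's wooden deck, wholly off the flap and still upright, then press the raised long end of the wooden lever down onto its stop so that the short end lifts the flap. Only push and press: lift or carry nothing (the lever's pin stays in its fulcrum), touch the flap itself with nothing but the lever while it opens, and leave the jar, wire reel, glue bottle and screwdriver around it where they are. Finish while still holding the lever down, with the flap open.

Things in the scene. Friction and masses are not known exactly. Their poses are not given: they have to be found in the camera images.
- bin: Fixed plywood offcut bin and lever fulcrum, on one foot. Origin on the table under the fulcrum pin; z up; y runs along the lever from the bin (y -235 to -98 mm) to the lever's long end; x across, from flap to deck. Bin x -76 to 222, top 89 mm high. Flap at x -60 to 60, y -215 (hinge) to -50 (lip). Under the lever at y 150 a rubber-topped stop block, 30 mm high.
- deck_mid (a point): Middle of the flat wooden deck's top, 89 mm above the table, beside the flap: it reaches bin x 63 to 222, y -235 to -98 mm and is free but for the jar at its corner.
- flap (a joint): Heavy steel flap (120 x 165 x 14 mm, 2.4 to 3.8 kg, top 90 mm above the table when shut) hinged along the bin's x at its edge farthest from the lever: 0 = shut and flat, grows as its lip rises; about 0.30 rad with the lever down on its stop. Falls shut when the lever is let go.
- flap_lip (a point): Middle of the flap's top edge over the lever's short end, 165 mm from the hinge.
- lever: Loose wooden lever, bar 26 mm wide, 18 thick, along its own y. Origin at the centre of its steel cross pin. Short arm to y -85 mm, its steel nose under the flap's lip; long arm to y +215. At rest the long end is tipped up about 0.33 rad; on its stop it is about 0.24 rad below level, the pad's top then about 44 mm above the table. Pressing the pad takes about 4 to 12 N.
- lever_pad (a point): Where to press: middle of the top face of the lever's long-end pad (46 mm wide, 50 mm long), 190 mm from the pin.
- tin_center (a point): Centre (half-way up) of the squat steel tin standing on the flap: diameter 66 mm (69 at the lid), 58 mm high, 0.25 kg; slides easily.
- jar: Small amber jar, 40 mm diameter, 60 mm high, on the deck's corner. Origin under its centre. Leave alone.
- reel: Copper wire reel, 56 mm diameter, 40 mm high, on the table beside the lever. Origin under its centre. Leave alone.
- glue: White glue bottle, 48 mm diameter, 100 mm high, on the table beside the lever. Origin under its centre. Leave alone.
- driver: Screwdriver lying on the table on the other side of the lever. Leave alone.
- pivot (a point): Fixed point of the fulcrum where the lever's pin centre rests, 80 mm above the table, in open-topped notches of two steel cheeks (96 mm high, 18 to 34 mm either side of the lever's middle).

How it is judged:
By the outcome, as a careful person would: the job done as asked, in the order asked, and still so for the second after the job is handed in, while the arm keeps its last pose, push and grip.
It also fails if it takes over 45 s, if anything falls off the work surface, if the arm or the gripper's body presses on something with over 40 N, if the wrist force passes 120 N, or if a joint passes its speed limit or range.

ROBOT

A 6-joint arm with a two-finger parallel gripper is mounted at the origin on the work surface. World frame = base frame: x ahead of the robot, y to its left, z up, the work surface at z = 0. Lengths are in m, angles in rad, forces in N, time in s.
With the tool pointing down it reaches from about 0.325 to 1 m from the base axis. Payload 5.1 kg.
Tool frame: the origin (TCP) lies at the very end of the fingers, on their centre line; the grasp point (between the pads) lies 19 mm behind it; z points along the fingers, y is the direction in which the jaws open and shut (so a half turn about z gives the same grasp; the last joint's range is limited). The gripper opens to 85 mm and grips with 20 to 120 N. Pads are 22 mm wide; open, the fingers measure 114 mm over their backs; the gripper's body (76 mm by 85 mm) begins 54 mm behind the grasp point. The pads swing forward as they close: fully open they stand 13 mm farther back than shut.
Start: joints at [1.23, 0.124, 1.65, -0, 1.367, -0.083], TCP at [0.166, 0.629, 0.197] pointing down, gripper open.
Joint ranges: [-2.61, 2.61], [-1.02, 2.33], [0.03, 2.71], [-1.35, 4.49], [0.32, 2.68], [-2.91, 2.91]. Speed limits (rad/s): [2.57, 2.57, 3.14, 3.14, 3.14, 3.14].

INTERFACE

Orientations are given as a unit quaternion [x, y, z, w].
In Python, from bench import r, viewer gives the robot as it stands.
- The arm moves only by the shell command python3 -m creep 'ROWS'. ROWS is a JSON object of lists of equal length, an entry for each row: "grip": the finger opening in m, from 0 to 0.0854; "slide": the shift along the tool's x, y, z in m, a list of three; "roll": the turn about the tool's z in degrees. A call has 1 to 10 rows; each row shifts and turns the commanded pose from where the row before left it, along the tool's axes as they then stand; what a row does not reach is not made up. A row lasts 1/10 s, in which the tool goes at most 50 mm and 8.59 degrees, less where a joint would pass 70% of its speed; a pose out of reach is approached as far as the arm can. A call is refused whole if a number of a shift passes 0.05 or a number of a turn 8.59, either way. A call with a gripper value outside its range is refused whole. The fingers move at their own pace and stop on an object; the grip force is fixed at half the most. Time passes only in rows, so rows that do not move let the fingers close. It gives the time, the measured TCP pose, the force and the opening at its end, in the units of the state.
- r.get_state(): the state, without advancing time (a new reading comes with each control period).
- viewer.snapshot(name): name is "side" or "top"; returns a dict with "image" (420x560x3 uint8, blue, green, red), "depth" (420x560 float32, m along the optical axis (not along the pixel's ray), 0 where there is no reading), "camera_matrix" (3x3 intrinsics, pixels), "origin" and "attitude" of the camera in the world. Camera axes: x right, y up, looking along -z (the intrinsics and any distortion apply to the point x, -y, -z); pixel columns grow to the right and rows downward; lengths in m; the calibration is good to about 2 mm. A picture is of the moment at which its call begins.
- r.job_done(): hands the job in, once; it reports no verdict.
The state is a dict: "time": time; "qpos": joint angles; "dq": joint speeds; "joint_efforts": joint torques, N m; "eef_pos": TCP position; "eef_rot": TCP orientation; "wrist_force": force on the tool from outside, world axes, zero at the start; "torque": the same for the moment, N m; "grip_width": opening from 0.0 (shut) to 1.0 (fully open).
Only numpy, scipy, OpenCV 4.12 (cv2) and the standard library are available. Lean on these libraries where they do the work, as an engineer would, in place of code of your own. Each camera call takes 0.05 s, during which the arm holds its last target. There are 200 camera calls.

## Working session

There is one attempt and no reset: what is moved stays moved. The work goes in short steps, Python scripts to look and compute and a shell command to move; the robot and the scene stay as the last step left them, time stands still between calls to the robot, and variables do not carry over. Pictures are saved under pics/ and viewed, about 8 in all and at most 12, crops included, and the job is handed in when it is done.

```bash
mkdir -p pics; ls
cat > h.py <<'E'
import numpy as np, cv2
from scipy.spatial.transform import Rotation as R
from bench import r, viewer
def cam(s): return np.array(s['camera_matrix']),np.array(s['origin']),att(s['attitude'])
def att(a):
    a=np.array(a); return a if a.shape==(3,3) else R.from_quat(a).as_matrix()
def ray(s,u,v):
    K,o,A=cam(s); return o,A@np.array([(u-K[0,2])/K[0,0],-(v-K[1,2])/K[1,1],-1])
def onz(s,u,v,z):
    o,d=ray(s,u,v); return o+d*(z-o[2])/d[2]
def dep(s,u,v,w=1):
    u,v=int(u),int(v); p=s['depth'][v-w:v+w+1,u-w:u+w+1]; p=p[p>0]
    o,d=ray(s,u,v); return o+d*np.median(p)
def proj(s,p):
    K,o,A=cam(s); c=A.T@(np.array(p)-o); return K[0,0]*c[0]/-c[2]+K[0,2],K[1,1]*-c[1]/-c[2]+K[1,2]
E
python3 - <<'E'
from h import *
import pickle
print(r.get_state())
for n in('top','side'):
    s=viewer.snapshot(n); cv2.imwrite(f'pics/{n}0.png',s['image']); pickle.dump(s,open(f'{n}0.pkl','wb'))
    print(n,{k:v for k,v in s.items() if k not in('image','depth')})
E
```

```text
pics
{'time': 0.0, 'qpos': array([ 1.23042383e+00,  1.24529770e-01,  1.65170280e+00, -1.37530239e-05,
        1.36748286e+00, -8.25977909e-02]), 'dq': array([ 1.01573627e-03,  2.48910666e-05, -9.70299095e-04, -3.22868001e-04,
       -4.10253278e-04, -2.72787679e-04]), 'joint_efforts': array([-1.88893391e-04, -4.23633993e+01, -3.65439999e+01, -1.97525756e-04,
        7.07935367e-03, -1.00445902e-05]), 'eef_pos': array([0.16550347, 0.62786224, 0.1961201 ]), 'eef_rot': array([ 1.28529350e-01,  9.91705137e-01, -1.03915811e-03, -2.16215790e-04]), 'wrist_force': array([0.46219851, 0.59842118, 0.23643867]), 'torque': array([-0.03184913,  0.01982075, -0.03353246]), 'grip_width': 0.9969092800483442}
top {'camera_matrix': array([[430.03749184,   0.        , 277.29736048],
       [  0.        , 430.03749184, 209.5801064 ],
       [  0.        ,   0.        ,   1.        ]]), 'origin': array([ 0.48952819, -0.01700897,  0.9967882 ]), 'attitude': array([-0.05108649,  0.02706094,  0.71297516, -0.69880204])}
side {'camera_matrix': array([[456.47291437,   0.        , 283.89040245],
       [  0.        , 456.47291437, 206.72978987],
       [  0.        ,   0.        ,   1.        ]]), 'origin': array([0.44269963, 0.57881784, 0.78121212]), 'attitude': array([-0.0445876 ,  0.34708437,  0.93134267, -0.10072346])}
```

View pics/top0.png

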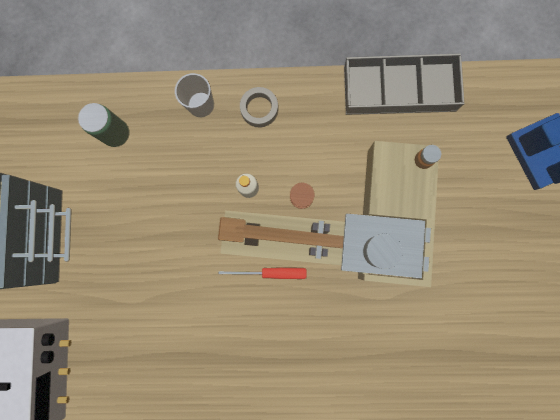

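View pics/side0.png

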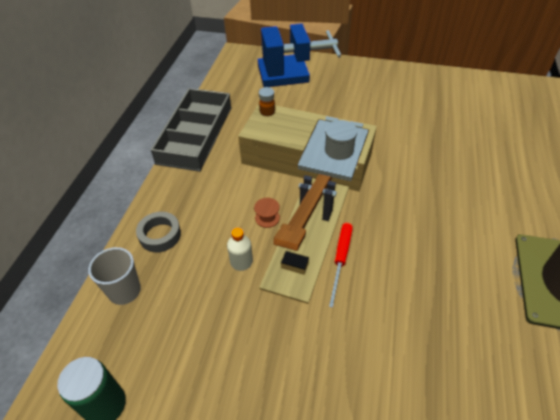

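The top view shows the flap around (384,246) with the tin at about (380,250). The deck is above it at (402,180), with the jar at its corner (428,156). The lever runs from its pad at (231,230) to the flap, with the glue at (246,184) and the reel at (302,195). The side view agrees.

Run:
```python
from h import *
import pickle
np.set_printoptions(precision=4,suppress=True)
s=pickle.load(open('top0.pkl','rb')); q=pickle.load(open('side0.pkl','rb'))
for n,u,v in [('tin',376,250),('flap',352,225),('flap2',415,222),('flap3',350,262),('deck',402,180),('pad',231,230),('lev',280,236),('jar',431,153),('glue',244,181),('reel',302,195),('foot',232,253)]:
    print(n,dep(s,u,v))
# whole cloud
v,u=np.mgrid[0:420,0:560]; K,o,A=cam(s); d=s['depth']
P=o+np.stack([(u-K[0,2])/K[0,0],-(v-K[1,2])/K[1,1],-np.ones(u.shape)],-1)@A.T*d[...,None]
z=P[...,2]
def blob(m,nm):
    m=m.astype(np.uint8); n,l,st,c=cv2.connectedComponentsWithStats(m)
    i=1+np.argmax(st[1:,4]); print(nm,st[i],c[i],P[l==i].mean(0)); return l==i
roi=(u>335)&(u<450)&(v>130)&(v<295)
t=blob((z>.14)&(z<.16)&roi&(v>210),'tintop')
hs=cv2.cvtColor(s['image'],cv2.COLOR_BGR2HSV)
fl=blob((z>.08)&(z<.1)&roi&(hs[...,1]<70),'flap')
pts=P[(fl|t)][:,:2].astype(np.float32); print(cv2.minAreaRect(pts))
dk=blob((z>.08)&(z<.1)&roi&(hs[...,1]>70),'deck'); print(cv2.minAreaRect(P[dk][:,:2].astype(np.float32)))
# lever brown
lv=blob((z>.07)&(u>210)&(u<345)&(v>210)&(v<255)&(hs[...,1]>120)&(hs[...,0]<16),'lever')
L=P[lv]; c=L.mean(0); w=np.linalg.svd(L-c,full_matrices=False)[2]; print(c,w[0]); print(cv2.minAreaRect(L[:,:2].astype(np.float32)))
t2=P[t]; print('tin',cv2.minEnclosingCircle(t2[:,:2].astype(np.float32)),t2[:,2].mean())
```

```text
tin [ 0.5005 -0.1799  0.1494]
flap [ 0.5545 -0.1435  0.0902]
flap2 [ 0.558  -0.2747  0.0906]
flap3 [ 0.4774 -0.1365  0.09  ]
deck [ 0.6477 -0.2523  0.0901]
pad [0.5452 0.1034 0.1501]
lev [0.5331 0.0075 0.1167]
jar [ 0.6903 -0.2967  0.1494]
glue [0.6521 0.0822 0.0995]
reel [ 0.6279 -0.0415  0.0391]
foot [0.5016 0.1215 0.009 ]
tintop [366 234  36  35 991] [383.9768 250.8244] [ 0.4987 -0.1955  0.1482]
flap [ 341  141   98  146 8913] [395.8528 215.712 ] [ 0.573  -0.2359  0.0896]
((0.5827691555023193, -0.22541014850139618), (0.18615415692329407, 0.29835963249206543), 83.29605865478516)
deck [414 158  10  11  22] [417.1818 164.0455] [ 0.6805 -0.2848  0.0939]
((0.6813332438468933, -0.2852901220321655), (0.02829153463244438, 0.006852407939732075), 31.535879135131836)
lever [219 220   2  16  16] [219.5625 227.5   ] [0.5505 0.1257 0.1525]
[0.5505 0.1257 0.1525] [-0.9931  0.0792  0.087 ]
((0.5506094098091125, 0.125705748796463), (0.0026269906666129827, 0.03009187988936901), 84.16466522216797)
tin ((0.4994942247867584, -0.195719376206398), 0.034765444695949554) 0.14817019910591642
```

```bash
cat >> h.py <<'E'
np.set_printoptions(precision=4,suppress=True)
def to(p):
    "shift to world point p, in tool axes"
    s=r.get_state(); return R.from_quat(s['eef_rot']).as_matrix().T@(np.array(p)-s['eef_pos'])
E
python3 - <<'E'
from h import *
import pickle
for n in('top','side'):
    s=pickle.load(open(n+'0.pkl','rb')); K,o,A=cam(s)
    v,u=np.mgrid[0:420,0:560]
    P=o+np.stack([(u-K[0,2])/K[0,0],-(v-K[1,2])/K[1,1],-np.ones(u.shape)],-1)@A.T*s['depth'][...,None]
    P=P[s['depth']>0]
    for i in np.linspace(0,1,9):
        c=np.array([.166,.629])+i*np.array([.264,-.797]); m=np.hypot(*(P[:,:2]-c).T)<.09
        print(n,c,m.sum(),P[m,2].max() if m.any() else None)
rb=np.deg2rad(-6.7); X=np.array([np.cos(rb),np.sin(rb)]);Y=np.array([-X[1],X[0]]); O=np.array([.527,-.0754])
t=O+.115*X-.155*Y; c=np.array([.4995,-.1955]); d=t-c; L=np.hypot(*d); d/=L
print('target',t,'dir',d,np.degrees(np.arctan2(d[1],d[0])),L,'start',c-.075*d)
print(to([*(c-.075*d),.28]))
E
```

```text
top [0.166 0.629] 121 0.14399581470725853
top [0.199  0.5294] 5233 0.15498410782222083
top [0.232  0.4297] 7173 0.14462391058778645
top [0.265  0.3301] 5030 0.006428977393897806
top [0.298  0.2305] 5020 0.006428977393897806
top [0.331  0.1309] 5012 0.006534637921259301
top [0.364  0.0312] 4990 0.028084715183671838
top [ 0.397  -0.0684] 5020 0.09413486672864058
top [ 0.43  -0.168] 5536 0.15309160043123093
side [0.166 0.629] 0 None
side [0.199  0.5294] 0 None
side [0.232  0.4297] 0 None
side [0.265  0.3301] 3563 0.005836972218926317
side [0.298  0.2305] 8374 0.005836972218926317
side [0.331  0.1309] 6558 0.005110254511327628
side [0.364  0.0312] 5240 0.02694766722800046
side [ 0.397  -0.0684] 4181 0.09099123613934568
side [ 0.43  -0.168] 4800 0.15068434953696397
target [ 0.6231 -0.2428] dir [ 0.9341 -0.3571] -20.91966529119188 0.13235525717060456 start [ 0.4294 -0.1687]
[-0.4583 -0.7032 -0.0825]
```

```bash
python3 -m creep '{"grip":[0,0,0,0,0,0,0,0,0,0],"slide":[[0,0,-0.04],[0,0,-0.04],[-0.02,-0.03,0],[-0.022,-0.034,0],[-0.022,-0.034,0],[-0.022,-0.034,0],[-0.022,-0.034,0],[-0.022,-0.034,0],[-0.022,-0.034,0],[-0.022,-0.034,0]],"roll":[0,0,0,0,0,0,0,0,0,0]}'
python3 -c "
from h import *
print(to([.4294,-.1687,.28]))"
```

```text
time: 1.1
eef_pos: [0.2656, 0.3233, 0.2769]
eef_rot: [0.128, 0.992, -0.0, -0.0]
wrist_force: [-0.0, -1.0, 0.0]
grip_width: -0.001
[-0.2836 -0.4342 -0.0029]
```

```bash
python3 -m creep '{"grip":[0,0,0,0,0,0,0,0,0,0],"slide":[[-0.026,-0.04,0],[-0.026,-0.04,0],[-0.026,-0.04,0],[-0.026,-0.04,0],[-0.026,-0.04,0],[-0.026,-0.04,0],[-0.026,-0.04,0],[-0.026,-0.04,0],[-0.026,-0.04,0],[-0.026,-0.04,0]],"roll":[0,0,0,0,0,0,0,0,0,0]}'
python3 -m creep '{"grip":[0,0,0],"slide":[[-0.015,-0.02,0],[0,0,0],[0,0,0]],"roll":[6.1,0,0]}'
python3 - <<'E'
from h import *
print(to([.4294,-.1687,.28]))
s=viewer.snapshot('top'); cv2.imwrite('pics/top1.png',s['image'][100:320,280:460].repeat(3,0).repeat(3,1)[:600])
st=r.get_state(); M=R.from_quat(st['eef_rot']).as_matrix(); print(M, st['eef_pos'],st['qpos'],st['wrist_force'])
E
```

```text
time: 2.1
eef_pos: [0.415, -0.1302, 0.2771]
eef_rot: [0.129, 0.992, 0.0, 0.0]
wrist_force: [0.9, 1.1, 0.7]
grip_width: 0.001
time: 2.4
eef_pos: [0.4241, -0.1512, 0.2767]
eef_rot: [0.181, 0.983, 0.0, -0.001]
wrist_force: [0.2, -0.3, 0.3]
grip_width: 0.0
[-0.0111 -0.0144 -0.0033]
[[-0.9348  0.3553 -0.0008]
 [ 0.3553  0.9348  0.0008]
 [ 0.001   0.0004 -1.    ]] [ 0.4242 -0.1507  0.277 ] [-0.4609 -0.3723  1.9689  0.0003  1.546  -1.6685] [0.21   0.1412 0.8739]
```

View pics/top1.png

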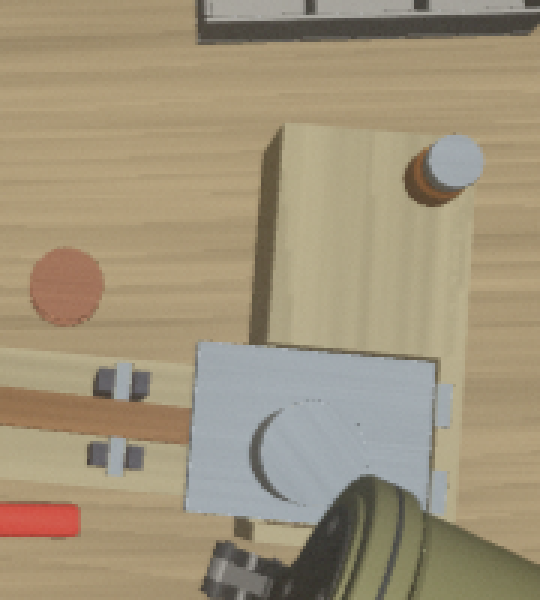

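The shut fingers are high up behind the tin (crop pixel 235,570), clear of the flap, and the tin is at (310,450). Next I lower beside the tin.

```bash
python3 -m creep '{"grip":[0,0,0,0,0,0,0],"slide":[[0,-0.0145,0.02],[0,0,0.04],[0,0,0.04],[0,0,0.04],[0,0,0.03],[0,0,0],[0,0,0]],"roll":[0,0,0,0,0,0,0]}'
python3 - <<'E'
from h import *
print(to([.4294,-.1687,.107]), 'end TCP if contact half 12:',to([.6231-.0465*.934,-.2428+.0465*.357,.107]))
E
```

```text
time: 3.15
eef_pos: [0.4195, -0.1639, 0.1081]
eef_rot: [0.18, 0.984, 0.0, 0.0]
wrist_force: [0.3, -0.6, 0.9]
grip_width: -0.0
[-0.011  -0.001   0.0011] end TCP if contact half 12: [-0.1719 -0.0015  0.0011]
```

```bash
python3 -m creep '{"grip":[0,0,0,0,0,0,0,0,0,0],"slide":[[-0.015,-0.001,0],[-0.012,0,0],[-0.01,0,0],[-0.01,0,0],[-0.01,0,0],[-0.01,0,0],[-0.01,0,0],[-0.01,0,0],[-0.01,0,0],[-0.01,0,0]],"roll":[0,0,0,0,0,0,0,0,0,0]}'
python3 - <<'E'
from h import *
s=viewer.snapshot('side'); cv2.imwrite('pics/s1.png',s['image'][80:230,220:400].repeat(4,0).repeat(4,1))
E
```

```text
time: 4.15
eef_pos: [0.5195, -0.204, 0.1105]
eef_rot: [0.181, 0.984, -0.0, -0.0]
wrist_force: [-10.0, 3.7, 13.7]
grip_width: -0.004
```

View pics/s1.png

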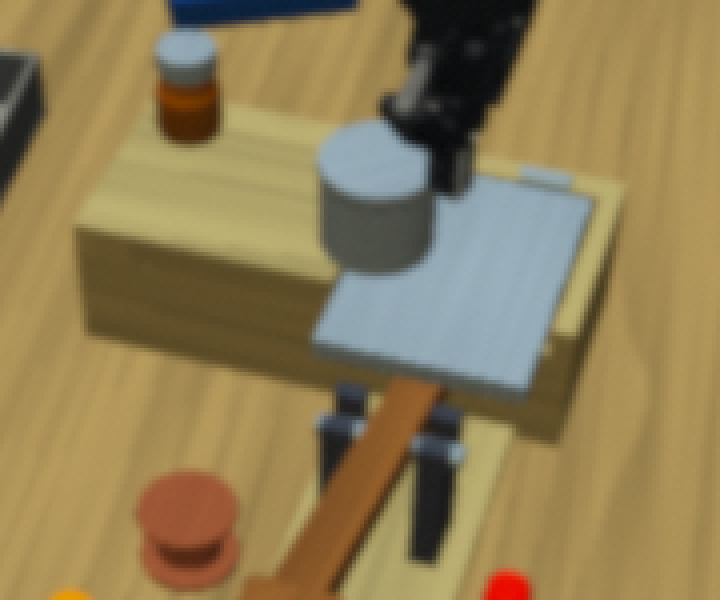

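The tin is upright and partly over the seam, and the jar is clear. But the wrist reads 14 N upward, so part of the gripper is resting on the lid. I back off slightly and rise.

```bash
python3 -m creep '{"grip":[0,0,0,0],"slide":[[0.01,0,-0.002],[0,0,-0.008],[0,0,-0.005],[0,0,0]],"roll":[0,0,0,0]}'
python3 - <<'E'
from h import *
s=viewer.snapshot('side'); K,o,A=cam(s)
v,u=np.mgrid[0:420,0:560]; P=o+np.stack([(u-K[0,2])/K[0,0],-(v-K[1,2])/K[1,1],-np.ones(u.shape)],-1)@A.T*s['depth'][...,None]
m=(P[...,2]>.14)&(P[...,2]<.156)&(u>290)&(u<330)&(v>105)&(v<135)
print(m.sum(),P[m].min(0),P[m].max(0),np.median(P[m],0)); print(cv2.minEnclosingCircle(P[m][:,:2].astype(np.float32)))
print(r.get_state()['wrist_force'],r.get_state()['eef_pos'])
cv2.imwrite('pics/s2.png',s['image'][80:180,270:370].repeat(6,0).repeat(6,1))
E
```

```text
time: 4.6
eef_pos: [0.5105, -0.2007, 0.1241]
eef_rot: [0.181, 0.983, -0.0, 0.001]
wrist_force: [-1.7, 0.1, 0.4]
grip_width: 0.002
557 [ 0.5287 -0.2547  0.14  ] [ 0.5969 -0.1842  0.1521] [ 0.562  -0.2148  0.1476]
((0.5631548166275024, -0.21900807321071625), 0.03581224009394646)
[-0.2789  0.3472 -0.7496] [ 0.5102 -0.2005  0.1234]
```

View pics/s2.png

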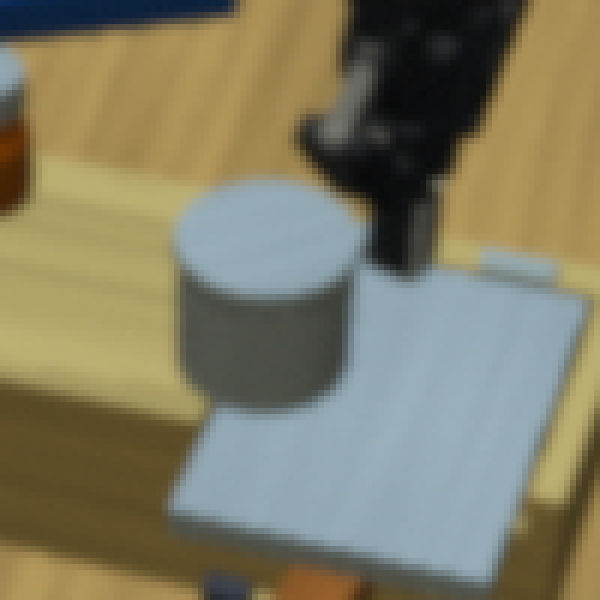

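The tin stands upright at about (0.562,-0.219), with its rim partly over the deck. The fingers are free and higher, and the force is back near zero. I carry on pushing at this height.

```bash
python3 -m creep '{"grip":[0,0,0,0,0],"slide":[[-0.008,0,0],[-0.008,0,0],[-0.008,0,0],[-0.008,0,0],[-0.008,0,0]],"roll":[0,0,0,0,0]}'
```

```text
time: 5.15
eef_pos: [0.5477, -0.2148, 0.1222]
eef_rot: [0.181, 0.983, 0.0, -0.0]
wrist_force: [0.2, 0.4, 0.9]
grip_width: 0.003
```

```bash
python3 -m creep '{"grip":[0,0,0,0,0,0],"slide":[[-0.008,0,0],[-0.008,0,0],[-0.008,0,0],[-0.008,0,0],[-0.004,0,0],[0,0,0]],"roll":[0,0,0,0,0,0]}'
cat >> h.py <<'E'
def tin(n='top'):
    s=viewer.snapshot(n); K,o,A=cam(s); v,u=np.mgrid[0:420,0:560]
    P=o+np.stack([(u-K[0,2])/K[0,0],-(v-K[1,2])/K[1,1],-np.ones(u.shape)],-1)@A.T*s['depth'][...,None]
    m=(abs(P[...,2]-.148)<.006)&(np.hypot(P[...,0]-.62,P[...,1]+.235)<.055)
    q=P[m]; (c,rad)=cv2.minEnclosingCircle(q[:,:2].astype(np.float32))
    X=np.array([.9932,-.1167]);Y=np.array([.1167,.9932]); d=np.array(c)-[.527,-.0754]
    print(n,'tin',c,rad,q[:,2].std(),m.sum(),'bin xy',d@X,d@Y); return s
E
python3 - <<'E'
from h import *
tin('side'); s=tin('top')
E
```

```text
time: 5.75
eef_pos: [0.5811, -0.2275, 0.1224]
eef_rot: [0.181, 0.983, -0.0, 0.0]
wrist_force: [0.1, -0.1, 0.6]
grip_width: -0.002
side tin (0.5758491158485413, -0.222688689827919) 0.030207207426428795 0.0013764186084674983 142 bin xy 0.0657055319636893 -0.1405864349175644
top tin (0.5823562741279602, -0.20346619188785553) 0.008649757131934166 0.0015589075323200086 43 bin xy 0.06992517605720279 -0.12073526459228516
```

Run:
```python
from h import *
s=viewer.snapshot('side'); cv2.imwrite('pics/s3.png',s['image'][80:230,220:400].repeat(4,0).repeat(4,1))
```

```text
(no output)
```

View pics/s3.png

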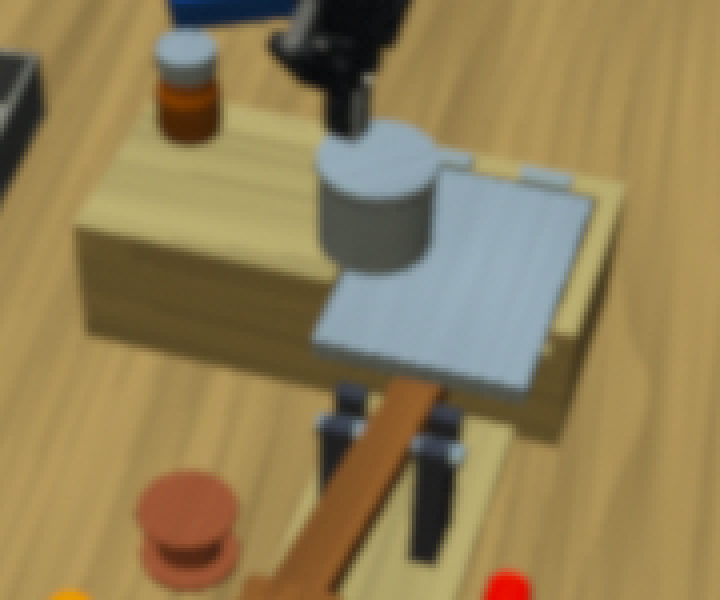

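The tin is still upright near crop (375,160), astride the seam. The fingers slid past its far side, at (350,115), so they were off-centre towards the hinge. I re-measure the lid's centre by ray.

```bash
python3 -m creep '{"grip":[0,0],"slide":[[0.02,0,-0.04],[0.03,0,-0.04]],"roll":[0,0]}'; python3 -m creep '{"grip":[0,0],"slide":[[0.05,0,-0.01],[0.05,0,0]],"roll":[0,0]}'
python3 - <<'E'
from h import *
X=np.array([.9932,-.1167]);Y=np.array([.1167,.9932]);O=np.array([.527,-.0754])
s=viewer.snapshot('side')
c=onz(s,220+375.5/4,80+160.5/4,.148); print(c,(c[:2]-O)@X,(c[:2]-O)@Y)
for n in('side','top'):
    s=viewer.snapshot(n); K,o,A=cam(s); v,u=np.mgrid[0:420,0:560]
    P=o+np.stack([(u-K[0,2])/K[0,0],-(v-K[1,2])/K[1,1],-np.ones(u.shape)],-1)@A.T*s['depth'][...,None]
    m=((abs(P[...,2]-.148)<.006)&(np.hypot(*(P[...,:2]-c[:2]).transpose(2,0,1))<.06)).astype(np.uint8)
    k,l,st,_=cv2.connectedComponentsWithStats(m); i=1+np.argmax(st[1:,4]); q=P[l==i]
    cc,rad=cv2.minEnclosingCircle(q[:,:2].astype(np.float32)); print(n,cc,rad,st[i],(np.array(cc)-O)@X,(np.array(cc)-O)@Y)
print(r.get_state()['eef_pos'])
E
```

```text
time: 6.1
eef_pos: [0.5327, -0.209, 0.2012]
eef_rot: [0.181, 0.983, 0.001, -0.002]
wrist_force: [-0.0, -0.2, 0.8]
grip_width: -0.002
time: 6.3
eef_pos: [0.4414, -0.1745, 0.2155]
eef_rot: [0.181, 0.983, -0.001, 0.003]
wrist_force: [-0.1, 0.7, 0.8]
grip_width: 0.002
[ 0.5616 -0.2153  0.148 ] 0.050693498204816945 -0.13487838028488938
side (0.5631378889083862, -0.21914124488830566) 0.035443976521492004 [299 110  31  22 535] 0.05266675454227445 -0.13854651278745653
top (0.5616535544395447, -0.2203868329524994) 0.03461846709251404 [377 202  36  35 969] 0.051337873674912424 -0.13995685268532754
[ 0.4388 -0.173   0.2119]
```

Run:
```python
from h import *
s=viewer.snapshot('side')
print(onz(s,337.5,125.5,.1234),'vs .5102 -.2005'); print(proj(s,[.5102,-.2005,.1234]), proj(s,[.5811,-.2275,.1224]), proj(s,[.562,-.219,.148]))
st=r.get_state(); print(st['eef_pos'],proj(s,st['eef_pos']))
cv2.imwrite('pics/s4.png',s['image'][60:210,250:430].repeat(4,0).repeat(4,1))
s=viewer.snapshot('top'); print(proj(s,st['eef_pos'])); d=s['depth'];u,v=map(int,proj(s,st['eef_pos']))
```

```text
[ 0.5108 -0.238   0.1234] vs .5102 -.2005
(np.float64(335.3233493571266), np.float64(136.19224444652522)) (np.float64(305.92343631288026), np.float64(124.72324882938157)) (np.float64(313.9981880285232), np.float64(119.05493719832126))
[ 0.4404 -0.1738  0.2125] (np.float64(371.3646520198543), np.float64(114.88919745906573))
(np.float64(380.8409551133123), np.float64(283.22898518431407))
```

View pics/s4.png

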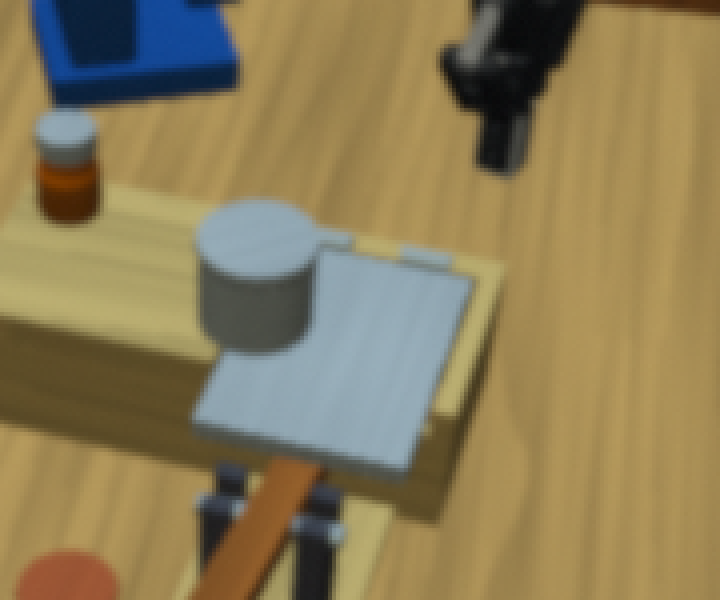

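The fingertip shows at pixel (374,103), about 12 px above where the reported TCP projects. I use depth and both views to settle where it really is.

Run:
```python
from h import *
st=r.get_state();e=st['eef_pos'];print(e,st['grip_width'])
for n in('side','top'):
    s=viewer.snapshot(n); K,o,A=cam(s); v,u=np.mgrid[0:420,0:560]
    P=o+np.stack([(u-K[0,2])/K[0,0],-(v-K[1,2])/K[1,1],-np.ones(u.shape)],-1)@A.T*s['depth'][...,None]
    m=(s['depth']>0)&(np.hypot(P[...,0]-e[0],P[...,1]-e[1])<.09)&(P[...,2]>.17)
    q=P[m]
    print(n,m.sum())
    for z in np.arange(.18,.4,.015):
        k=q[abs(q[:,2]-z)<.0075]
        if len(k): print(round(z,3),len(k),k.min(0)[:2],k.max(0)[:2])
```

```text
[ 0.4414 -0.1743  0.2128] 0.001720761257135498
side 3412
0.24 4 [ 0.4392 -0.1716] [ 0.4511 -0.1665]
0.255 66 [ 0.43   -0.1761] [ 0.4549 -0.1588]
0.27 90 [ 0.4302 -0.1753] [ 0.4547 -0.1576]
0.285 42 [ 0.4275 -0.1776] [ 0.4528 -0.1572]
0.3 130 [ 0.4172 -0.2064] [ 0.4661 -0.1328]
0.315 166 [ 0.4129 -0.2178] [ 0.472  -0.1198]
0.33 237 [ 0.4098 -0.2249] [ 0.4748 -0.1116]
0.345 287 [ 0.4175 -0.1853] [ 0.4735 -0.1108]
0.36 190 [ 0.418  -0.1804] [ 0.4658 -0.1303]
0.375 206 [ 0.4061 -0.1656] [ 0.4775 -0.1343]
0.39 379 [ 0.4049 -0.1718] [ 0.4795 -0.1338]
top 13657
0.3 6 [ 0.4386 -0.1539] [ 0.4637 -0.1439]
0.315 20 [ 0.4408 -0.148 ] [ 0.4661 -0.1296]
0.33 79 [ 0.4455 -0.1403] [ 0.4744 -0.1138]
0.345 169 [ 0.4491 -0.1378] [ 0.4744 -0.1132]
0.36 70 [ 0.4443 -0.1454] [ 0.4644 -0.1324]
0.375 32 [ 0.4456 -0.1456] [ 0.4664 -0.1365]
0.39 5 [ 0.4543 -0.1418] [ 0.4611 -0.1385]
```

Depth puts the real fingertips at z≈0.245 while the TCP reads 0.213. So the tips stand about 30 mm higher than reported, and the fingers passed over the lid. I come down behind the tin and check the tip height again.

```bash
python3 - <<'E'
from h import *
print(to([.498,-.195,.10]))
E
python3 -m creep '{"grip":[0,0,0,0,0,0,0],"slide":[[-0.03,0,0.03],[-0.03,0,0.04],[0,0,0.03],[0,0,0],[0,0,0],[0,0,0],[0,0,0]],"roll":[0,0,0,0,0,0,0]}'
cat >> h.py <<'E'
def tip():
    st=r.get_state();e=st['eef_pos'];print(e,st['wrist_force'],st['grip_width'])
    s=viewer.snapshot('side'); K,o,A=cam(s); v,u=np.mgrid[0:420,0:560]
    P=o+np.stack([(u-K[0,2])/K[0,0],-(v-K[1,2])/K[1,1],-np.ones(u.shape)],-1)@A.T*s['depth'][...,None]
    hs=cv2.cvtColor(s['image'],cv2.COLOR_BGR2HSV)
    m=(s['depth']>0)&(np.hypot(P[...,0]-e[0],P[...,1]-e[1])<.04)&(P[...,2]>.094)&(hs[...,2]<110)
    q=P[m]
    for z in np.arange(.1,.2,.01):
        k=q[abs(q[:,2]-z)<.005]
        if len(k): print(round(z,3),len(k),k.min(0)[:2],k.max(0)[:2])
    return s
E
python3 - <<'E'
from h import *
tip()
E
```

```text
[-0.0593  0.0009  0.1127]
time: 7.35
eef_pos: [0.4989, -0.1964, 0.1149]
eef_rot: [0.181, 0.983, -0.001, 0.002]
wrist_force: [0.3, 0.7, 0.4]
grip_width: 0.001
[ 0.4989 -0.1964  0.1149] [0.2663 0.6783 0.3597] 0.0013481331354055668
0.1 19 [ 0.5302 -0.2204] [ 0.5385 -0.1972]
0.11 15 [ 0.5305 -0.2174] [ 0.5371 -0.2002]
0.12 17 [ 0.5303 -0.216 ] [ 0.5377 -0.1981]
0.13 14 [ 0.5306 -0.2119] [ 0.5379 -0.1983]
0.14 14 [ 0.5309 -0.2121] [ 0.5381 -0.1971]
0.15 8 [ 0.4886 -0.1942] [ 0.5027 -0.1855]
0.16 38 [ 0.4876 -0.1996] [ 0.5095 -0.1802]
0.17 41 [ 0.4881 -0.1963] [ 0.51   -0.1791]
0.18 37 [ 0.4873 -0.1983] [ 0.5107 -0.1793]
0.19 23 [ 0.4843 -0.2038] [ 0.5079 -0.1662]
```

Confirmed: the tip is about 32 mm above the reported TCP. I lower 34 mm, so the real tip is at about 0.113, and check that before pushing.

```bash
python3 -m creep '{"grip":[0,0,0,0,0],"slide":[[0,0,0.015],[0,0,0.012],[0,0,0.007],[0,0,0],[0,0,0]],"roll":[0,0,0,0,0]}'
python3 - <<'E'
from h import *
tip()
E
```

```text
time: 7.9
eef_pos: [0.4971, -0.1955, 0.0777]
eef_rot: [0.181, 0.983, 0.0, -0.001]
wrist_force: [-0.3, -0.7, 0.4]
grip_width: 0.001
[ 0.4971 -0.1955  0.0777] [-0.2956 -0.6681  0.3669] 0.0014457610262535426
0.1 14 [ 0.5301 -0.2163] [ 0.5364 -0.2   ]
0.11 12 [ 0.4891 -0.2153] [ 0.5366 -0.1912]
0.12 39 [ 0.4862 -0.2156] [ 0.536  -0.1814]
0.13 51 [ 0.4863 -0.2113] [ 0.5363 -0.1777]
0.14 37 [ 0.4869 -0.204 ] [ 0.5362 -0.179 ]
0.15 14 [ 0.4828 -0.1989] [ 0.4967 -0.1798]
0.16 62 [ 0.4756 -0.2198] [ 0.5214 -0.1607]
0.17 42 [ 0.4744 -0.2261] [ 0.5237 -0.1566]
0.18 67 [ 0.4738 -0.2281] [ 0.5104 -0.1568]
0.19 50 [ 0.4747 -0.2274] [ 0.5076 -0.1571]
```

```bash
python3 -m creep '{"grip":[0,0,0,0,0,0,0],"slide":[[-0.01,0,-0.003],[-0.008,0,0],[-0.006,0,0],[-0.006,0,0],[-0.006,0,0],[-0.006,0,0],[-0.006,0,0]],"roll":[0,0,0,0,0,0,0]}'
python3 - <<'E'
from h import *
tin('side')
E
```

```text
time: 8.65
eef_pos: [0.5425, -0.2128, 0.0809]
eef_rot: [0.181, 0.983, 0.0, -0.0]
wrist_force: [-1.7, 0.6, -0.7]
grip_width: -0.004
side tin (0.59251469373703, -0.22666582465171814) 0.03491020202636719 0.0015755882933898232 287 bin xy 0.08272191555647371 -0.14259165228497506
```

```bash
python3 -m creep '{"grip":[0,0,0,0,0,0,0,0],"slide":[[-0.007,0,0],[-0.007,0,0],[-0.007,0,0],[-0.007,0,0],[-0.006,0,0],[-0.004,0,0],[-0.002,0,0],[0,0,0]],"roll":[0,0,0,0,0,0,0,0]}'
python3 -m creep '{"grip":[0,0,0,0],"slide":[[0.02,0,0],[0.02,0,-0.03],[0.03,0,-0.04],[0,0,-0.04]],"roll":[0,0,0,0]}'
python3 - <<'E'
from h import *
tin('side'); tin('top'); print(r.get_state()['eef_pos'])
E
```

```text
time: 9.5
eef_pos: [0.58, -0.2271, 0.0811]
eef_rot: [0.181, 0.983, -0.0, 0.0]
wrist_force: [-1.0, -0.8, 0.1]
grip_width: -0.001
time: 9.9
eef_pos: [0.5112, -0.2006, 0.1909]
eef_rot: [0.181, 0.983, 0.0, -0.002]
wrist_force: [1.0, -0.2, 1.1]
grip_width: -0.003
side tin (0.6228116154670715, -0.24133045971393585) 0.03657696396112442 0.0015062361038562589 493 bin xy 0.11452418113051174 -0.15362091706287384
top tin (0.6211808919906616, -0.24150827527046204) 0.0345458984375 0.0015336473073536694 793 bin xy 0.11292529764918802 -0.1539878289033127
[ 0.5174 -0.2037  0.1992]
```

The tin stands level on the deck at bin (113,-154) mm, 18 mm clear of the flap edge and well clear of the jar. Now I locate the lever pad.

Run:
```python
from h import *
for n in('top','side'):
    s=viewer.snapshot(n); K,o,A=cam(s); v,u=np.mgrid[0:420,0:560]
    P=o+np.stack([(u-K[0,2])/K[0,0],-(v-K[1,2])/K[1,1],-np.ones(u.shape)],-1)@A.T*s['depth'][...,None]
    Y=np.array([.1167,.9932]);X=np.array([.9932,-.1167]);O=np.array([.527,-.0754])
    b=np.stack([(P[...,:2]-O)@X,(P[...,:2]-O)@Y],-1)
    m=(abs(b[...,0])<.05)&(b[...,1]>.04)&(b[...,1]<.22)&(P[...,2]>.085)
    for y in np.arange(.05,.21,.02):
        k=m&(abs(b[...,1]-y)<.01); 
        if k.any(): print(n,round(y,3),b[k][:,0].min(),b[k][:,0].max(),np.median(P[k][:,2]))
print(to([.5471,.0954,.2]))
```

```text
top 0.05 -0.04403123483183381 0.012281501846176957 0.996788203331205
top 0.07 -0.013640373294482633 0.012344478182919765 0.11310576256549398
top 0.09 -0.013599488492888395 0.0121331505887088 0.12015729060598335
top 0.11 -0.013691358627225758 0.012140189852287622 0.12693579210735556
top 0.13 -0.01369985616905929 0.012269341231577472 0.13332650512071342
top 0.15 -0.022234326308006886 0.022108422553071647 0.14105644219639935
top 0.17 -0.02371187398033393 0.0219060602114469 0.14715623531091976
top 0.19 -0.02380272057585017 0.022376527792977715 0.15406015452517352
side 0.05 -0.01287966946353903 0.013874957005564445 0.10567786713221966
side 0.07 -0.012862657942913905 0.01327596019655106 0.11242644466368246
side 0.09 -0.013236202780339093 0.013168559589771008 0.11918481531042979
side 0.11 -0.012833665013403406 0.01331551440280914 0.12583813440963265
side 0.13 -0.012960149856567932 0.01314262186752012 0.1328723768043779
side 0.15 -0.02225618656851423 0.02255701019715098 0.1408500822464822
side 0.17 -0.02320801437655629 0.02234130036906027 0.14674986032531456
side 0.19 -0.023198694488837854 0.022127580857660995 0.1535101011094686
[ 0.0763  0.2897 -0.0072]
```

```bash
python3 -m creep '{"grip":[0,0,0,0,0,0,0,0,0,0],"slide":[[0.009,0.036,-0.007],[0.009,0.036,0],[0.009,0.036,0],[0.009,0.036,0],[0.01,0.036,0],[0.01,0.036,0],[0.01,0.037,0],[0.01,0.037,0],[0,0,0],[0,0,0]],"roll":[0,0,0,0,0,0,0,0,-7,-7]}'
python3 -m creep '{"grip":[0,0],"slide":[[0,0,0],[0,0,0]],"roll":[0,0]}'
python3 - <<'E'
from h import *
print(to([.5471,.0954,.125]),R.from_quat(r.get_state()['eef_rot']).as_matrix())
E
```

```text
time: 11.1
eef_pos: [0.5457, 0.0974, 0.1957]
eef_rot: [0.056, 0.998, -0.0, -0.002]
wrist_force: [-0.4, -0.8, -0.0]
grip_width: 0.001
time: 11.3
eef_pos: [0.546, 0.0959, 0.1967]
eef_rot: [0.061, 0.998, -0.0, -0.001]
wrist_force: [-0.2, -0.1, 0.7]
grip_width: -0.003
[-0.0013 -0.0004  0.0717] [[-0.9925  0.1222 -0.0024]
 [ 0.1222  0.9925 -0.0002]
 [ 0.0023 -0.0004 -1.    ]]
```

```bash
python3 -m creep '{"grip":[0,0,0,0,0,0,0,0],"slide":[[-0.001,0,0.03],[0,0,0.03],[0,0,0.01],[0,0,0.008],[0,0.001,0.008],[0,0.001,0.008],[0,0.001,0.008],[0,0,0]],"roll":[0,0,0,0,0,0,0,0]}'
python3 - <<'E'
from h import *
s=viewer.snapshot('side'); cv2.imwrite('pics/s5.png',s['image'][100:280,220:400].repeat(3,0).repeat(3,1))
E
```

```text
time: 12.1
eef_pos: [0.5503, 0.1001, 0.0994]
eef_rot: [0.06, 0.998, 0.001, 0.003]
wrist_force: [-1.8, 1.4, 10.3]
grip_width: -0.0
```

View pics/s5.png

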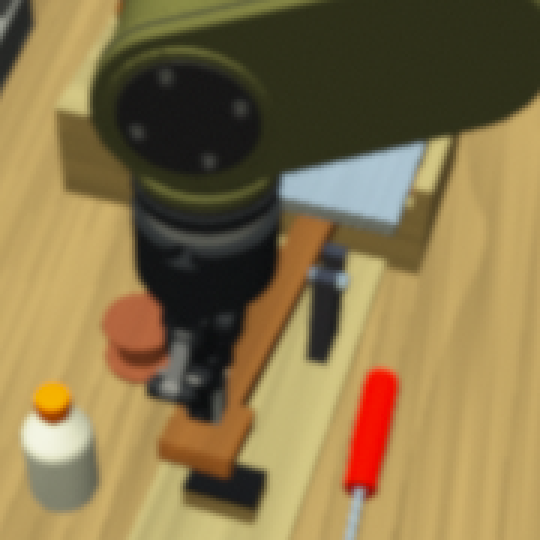

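The fingertips rest on the pad (crop 210,415), the lever is coming down under about 10 N, and the neighbours are clear. I continue pressing along the arc.

```bash
python3 -m creep '{"grip":[0,0,0,0,0,0,0,0],"slide":[[0.002,0.002,0.01],[0,0.002,0.01],[0,0.002,0.01],[0,0.002,0.01],[0,0.001,0.01],[0,0.001,0.008],[0,0,0.008],[0,0,0.005]],"roll":[0,0,0,0,0,0,0,0]}'
```

```text
time: 12.95
eef_pos: [0.551, 0.1085, 0.0294]
eef_rot: [0.06, 0.998, -0.0, 0.004]
wrist_force: [-1.6, -3.5, 12.0]
grip_width: -0.001
```

Run:
```python
from h import *
s=tin('side')
st=r.get_state();print(st['eef_pos'],st['wrist_force'])
K,o,A=cam(s); v,u=np.mgrid[0:420,0:560]
P=o+np.stack([(u-K[0,2])/K[0,0],-(v-K[1,2])/K[1,1],-np.ones(u.shape)],-1)@A.T*s['depth'][...,None]
Y=np.array([.1167,.9932]);X=np.array([.9932,-.1167]);O=np.array([.527,-.0754])
b=np.stack([(P[...,:2]-O)@X,(P[...,:2]-O)@Y],-1)
for y,w in[(-.2,.05),(-.17,.05),(-.14,.05),(-.11,.05),(-.08,.05),(-.06,.05),(.06,.01),(.1,.01),(.13,.01),(.19,.02),(.2,.02),(.21,.02)]:
    k=(abs(b[...,0])<w)&(abs(b[...,1]-y)<.006)&(P[...,2]>.02)
    if k.any(): print(y,k.sum(),np.percentile(P[k][:,2],[10,50,90]))
```

```text
side tin (0.635919451713562, -0.2583390176296234) 0.027191050350666046 0.0011534832117183749 83 bin xy 0.1295277827992868 -0.16898413229476927
[0.5508 0.1085 0.0287] [ 0.7457 -2.6323  7.8818]
0.06 19 [0.0789 0.081  0.0822]
0.1 2 [0.0732 0.0734 0.0735]
0.13 61 [0.0697 0.3908 0.3971]
0.19 284 [0.0614 0.3741 0.3778]
0.2 451 [0.0604 0.1423 0.3775]
0.21 469 [0.0548 0.1654 0.3775]
```

```bash
python3 -m creep '{"grip":[0,0,0,0,0],"slide":[[0,0,0.005],[0,0,0.005],[0,-0.001,0.004],[0,0,0.003],[0,0,0]],"roll":[0,0,0,0,0]}'
```

```text
time: 13.5
eef_pos: [0.5509, 0.1071, 0.0122]
eef_rot: [0.06, 0.998, -0.001, 0.004]
wrist_force: [0.6, -4.2, 9.2]
grip_width: -0.001
```

```bash
python3 -m creep '{"grip":[0,0,0,0],"slide":[[0,0,0.003],[0,0,0.003],[0,0,0],[0,0,0]],"roll":[0,0,0,0]}'
```

```text
time: 13.9
eef_pos: [0.5515, 0.1071, 0.0104]
eef_rot: [0.06, 0.998, -0.001, 0.003]
wrist_force: [-11.2, -5.5, 30.7]
grip_width: -0.003
```

The force jump to 31 N shows the lever is on its stop. I ease off a little and check.

```bash
python3 -m creep '{"grip":[0,0,0],"slide":[[0.001,0,-0.0015],[0,0,0],[0,0,0]],"roll":[0,0,0]}'
python3 - <<'E'
from h import *
s=viewer.snapshot('side'); t=viewer.snapshot('top')
a=s['image'][90:270,210:400].repeat(2,0).repeat(2,1); b=t['image'][130:310,210:440].repeat(2,0)[:360].repeat(2,1)[:,:420]
b=t['image'][130:310,230:440].repeat(2,0).repeat(2,1)
cv2.imwrite('pics/f.png',np.hstack([a,b]))
Y=np.array([.1167,.9932]);X=np.array([.9932,-.1167]);O=np.array([.527,-.0754])
for s in(s,t):
    K,o,A=cam(s); v,u=np.mgrid[0:420,0:560]
    P=o+np.stack([(u-K[0,2])/K[0,0],-(v-K[1,2])/K[1,1],-np.ones(u.shape)],-1)@A.T*s['depth'][...,None]
    b=np.stack([(P[...,:2]-O)@X,(P[...,:2]-O)@Y],-1)
    for y in(-.2,-.17,-.14,-.11,-.08,-.065,.06,.2,.21):
        k=(abs(b[...,0])<(.055 if y<0 else .018))&(abs(b[...,1]-y)<.005)&(P[...,2]>.02)&(P[...,2]<.17)
        if k.any(): print(y,k.sum(),np.percentile(P[k][:,2],[10,50,90]))
E
```

```text
time: 14.2
eef_pos: [0.5515, 0.1072, 0.0106]
eef_rot: [0.06, 0.998, -0.001, 0.005]
wrist_force: [-5.2, -5.5, 21.6]
grip_width: -0.002
0.06 28 [0.0689 0.0736 0.0766]
0.2 230 [0.0387 0.096  0.1444]
0.21 161 [0.0276 0.0376 0.1365]
-0.2 239 [0.0929 0.0949 0.0972]
-0.17 241 [0.1022 0.1045 0.1066]
-0.14 256 [0.1115 0.1135 0.1157]
-0.11 253 [0.1206 0.1228 0.1253]
-0.08 266 [0.1301 0.1323 0.1344]
-0.065 269 [0.1344 0.1367 0.1388]
0.06 58 [0.0717 0.0743 0.0766]
```

View pics/f.png

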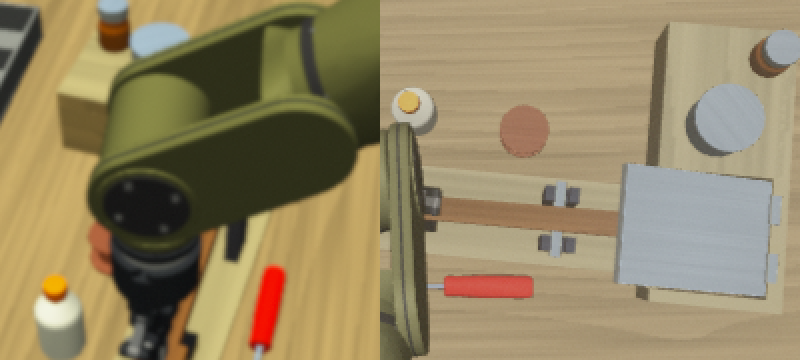

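The flap slope is 0.0418/0.135, about 0.30 rad, so it is fully open. The tin stands on the deck at (725,118) in the picture, and the jar, glue, reel and screwdriver are where they were. The hold is steady at about 22 N.

Run:
```python
from h import *
tin('top'); s=r.get_state(); print(s['time'],s['wrist_force'],abs(s['dq']).max()); print(r.job_done())
```

```text
top tin (0.6207118630409241, -0.2419203519821167) 0.03500986099243164 0.001493387461305651 951 bin xy 0.11250754744855877 -0.15445183917176247
14.35 [-4.3624 -5.2819 20.8776] 0.001558381804323577
the job is handed in; nothing more can be done
None
```

The flap is open and I handed the job in with the arm still holding the lever down on its stop, at about 14.4 s.

- **Flap:** the last depth check gave about 0.30 rad, which is fully open. The hold was steady at about 21 N downward on the pad.
- **Tin:** it stands upright on the deck at bin x 113, y -154 mm, about 18 mm clear of the flap edge and well clear of the jar.
- **Neighbours:** in the last picture the jar, reel, glue bottle and screwdriver are where they started. I checked this by eye only.

**What went wrong on the way:**
- **Fingertip height:** the cameras showed the shut fingertips about 32 mm higher than the reported tool position. On the first push they caught the lid with about 14 N upward and left the tin astride the seam. On the second they passed over the lid without moving it. I corrected the height and the third push finished the slide cleanly.
- **Pressing force:** it peaked at about 31 N vertical as the lever reached its stop. That is below the 40 N limit, and I then eased it off.

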